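# Clear the lid of the curing unit and hold it at the vent mark

### The job

Vent the light-curing unit: with the scraper block, not with the fingers, wipe all five plaster chips off its shut lid into the catch tray beside it, so that none drops inside, and stand or lay the scraper on the bench, clear of unit and tray. Then lift the sprung lid until it is level with the set pointer on the quadrant and hold it still there: the lid shuts by itself, so finish while still holding it, with nothing propped under it. Do not shift the set pointer or the other things on the bench.

Things in the scene. Friction and masses are not known exactly. Their poses are not given: they have to be found in the camera images.
- unit: The light-curing unit, a white sheet-metal bench appliance fixed to the bench, housing 170 (its x) x 260 (its y) x 105 mm high. Origin: centre of its underside, on the bench; x points from its front to its back, z up. Its front with the timer knob and the lid handle faces its -x, roughly towards the robot. The catch tray stands against its -y flank; the quadrant stands on its +y flank.
- lid (a joint): Lid angle, rad: 0 shut, grows as the lid's front edge rises, end stop at 1.3. The lid is a flat aluminium plate 180 (x) x 280 (y) x 20 mm covering the housing, its top 125 mm above the bench, hinged along its back edge. A spring hinge shuts it at once when let go: it takes about 5 N at the handle to start lifting and about 7 N at 0.8 rad (lid about 0.45 kg, included).
- lid_handle (a point): Centre of the bow handle on the lid's front edge: a round steel bar, 10 mm thick, 110 mm long along y, 45 mm clear in front of the lid's front face (axis to face), at the lid's mid-thickness (115 mm above the bench when shut). It turns with the lid; its x axis is the lid's (from handle to hinge), y lies along the bar.
- lid_top (a point): Centre of the lid's flat upper face; x, y, z axes of the lid, z out of the face. The face reaches 90 mm to either side in x and 140 mm in y.
- hinge (a point): Middle of the hinge line, which runs along the unit's y axis, 115 mm above the bench, 85 mm behind the unit's centre; the handle bar is 220 mm from it.
- pointer (a joint): Angle of the set pointer that marks the vent position on the quadrant, rad, on the same scale as the lid angle: the lid is at the mark when both values are equal. It was set between 0.38 and 0.80 and stays by friction.
- pointer_knob (a point): The set pointer's black knob (16 mm across, 18 mm long), at its middle, 118 mm from the hinge line, outside the aluminium quadrant arc on the unit's +y flank (arc radius 115 mm, its top 215 mm above the bench, reaches 165 mm out from the unit's centre plane, knob to 175 mm). Its x axis points from knob to hinge. A steel index pin on the lid's side edge, 102 mm from the hinge line, comes level with the pointer's arm when the lid is at the mark.
- tray: Loose steel catch tray, 250 (x) x 190 (y) x 50 mm high, 4 mm walls, 0.7 kg, standing on the bench with its long side under the lid's overhanging -y edge, so that what is wiped off that edge falls into it. Origin: centre of its underside; axes along those of the unit.
- scraper_center (a point): Scraper block, at its centre, 35 mm above its underside: a wooden block 24 mm thick (x) x 150 mm long (y) x 70 mm high with a rubber strip 18 mm thick and 8 mm high showing along its underside, 0.18 kg; it starts standing upright on the bench, rubber down, to the robot's left. Grip it across its thickness (x).
- scraper: The same scraper block; origin at the centre of its underside.
- cast: Bystander: plaster dental cast 55 x 64 x 31 mm; origin under its middle.
- flask: Bystander: brown glass jar 52 mm across, 100 mm high; origin under its middle.
- bowl: Bystander: dark rubber mixing bowl 110 mm across, 62 mm high; origin under its middle.
- chip0_center (a point): Centre of a loose plaster chip, 26 x 18 x 10 mm, 11 g, lying on the lid, its centre within 50 mm of the lid's middle in x and 85 mm in y.
- chip1_center (a point): Centre of a loose plaster chip, 22 x 20 x 9 mm, 11 g, lying on the lid, its centre within 50 mm of the lid's middle in x and 85 mm in y.
- chip2_center (a point): Centre of a loose plaster chip, 29 x 15 x 11 mm, 11 g, lying on the lid, its centre within 50 mm of the lid's middle in x and 85 mm in y.
- chip3_center (a point): Centre of a loose plaster chip, 20 x 17 x 10 mm, 11 g, lying on the lid, its centre within 50 mm of the lid's middle in x and 85 mm in y.
- chip4_center (a point): Centre of a loose plaster chip, 24 x 21 x 9 mm, 11 g, lying on the lid, its centre within 50 mm of the lid's middle in x and 85 mm in y.
Mind the look-alikes: they are no part of the job. There is more than one size of the scraper; the job needs the largest.

How it is judged (in metres and radians):
On the way, in this order (a step that is already met when the one before it is completed fails the run):
1. the scraper is held down on the lid (contact force between the fingers and scraper above 1 N and z of scraper_center in the frame of lid_top between 0 and 0.046 m and x of scraper_center in the frame of lid_top between -0.14 and 0.14 m and y of scraper_center in the frame of lid_top between -0.16 and 0.16 m), for 0.1 s.
2. all five chips lie in the catch tray (x of chip0_center in the frame of tray between -0.125 and 0.125 m and y of chip0_center in the frame of tray between -0.095 and 0.095 m and height (world z) of each of chip0_center, chip1_center, chip2_center, chip3_center, chip4_center below 0.05 m and x of chip1_center in the frame of tray between -0.125 and 0.125 m and y of chip1_center in the frame of tray between -0.095 and 0.095 m and x of chip2_center in the frame of tray between -0.125 and 0.125 m and y of chip2_center in the frame of tray between -0.095 and 0.095 m and x of chip3_center in the frame of tray between -0.125 and 0.125 m and y of chip3_center in the frame of tray between -0.095 and 0.095 m and x of chip4_center in the frame of tray between -0.125 and 0.125 m and y of chip4_center in the frame of tray between -0.095 and 0.095 m), for 0.2 s.
3. the scraper stands or lies on the bench, let go, clear of unit and tray (contact force between the fingers and scraper below 0.05 N and height (world z) of scraper_center below 0.06 m and linear speed of scraper below 0.03 m/s and contact force between scraper and tray below 0.05 N and contact force between scraper and lid below 0.05 N and contact force between scraper and unit below 0.05 N), for 0.2 s.
4. the fingers hold the lid level with the set pointer (angle between the x axis of lid_handle and the x axis of pointer_knob, either way round below 0.08 rad and contact force between the fingers and lid above 1.5 N), for 0.3 s.
At the end, for the whole second after the job is handed in: The fingers hold the lid (over 1.5 N) still and within 0.08 rad (4.6 degrees) of the set pointer's angle; all five chips lie in the catch tray; the scraper is at rest on the bench, released, touching neither tray, lid nor unit; the tray does not touch the lid, so that only the robot carries the lid (all of step 2 and all of step 3 and all of step 4 and velocity of joint lid between -0.05 and 0.05 rad/s and contact force between lid and tray below 0.05 N); the arm keeps its last pose, push and grip.
It fails at once if the lid is lifted while a chip still lies on it (value of joint lid above 0.12 rad and height (world z) of any of chip0_center, chip1_center, chip2_center, chip3_center, chip4_center above 0.09 m).
It fails at once if a chip is gripped with the fingers (contact force between the fingers and chip0 above 4 N or contact force between the fingers and chip1 above 4 N or contact force between the fingers and chip2 above 4 N or contact force between the fingers and chip3 above 4 N or contact force between the fingers and chip4 above 4 N).
It fails at once if the set pointer is shifted (distance of pointer_knob from where it was at the start of the episode above 0.006 m).
It fails at once if a bystander is shifted (distance of any of cast, flask, bowl from where it was at the start of the episode above 0.02 m).
It also fails if it takes over 72 s, if anything falls off the work surface, if the arm or the gripper's body presses on something with over 40 N, if the wrist force passes 120 N, or if a joint passes its speed limit or range.

### The arm

A 6-joint arm with a two-finger parallel gripper is mounted at the origin on the work surface. World frame = base frame: x ahead of the robot, y to its left, z up, the work surface at z = 0. Lengths are in m, angles in degrees, forces in N, time in s.
With the tool pointing down it reaches from about 0.3 to 0.75 m from the base axis. Payload 8.5 kg.
Tool frame: the origin (TCP) lies at the very end of the fingers, on their centre line; the grasp point (between the pads) lies 19 mm behind it; z points along the fingers, y is the line along which they close (so a half turn about z gives the same grasp; the last joint's range is limited). The gripper opens to 85 mm and grips with 20 to 120 N. Pads are 22 mm wide; open, the fingers measure 114 mm over their backs; the gripper's body (76 mm by 85 mm) begins 54 mm behind the grasp point. The pads swing forward as they close: fully open they stand 13 mm farther back than shut.
Start: joints at [-86.992, 21.807, 74.336, -0, 83.858, -12.336], TCP at [0.146, -0.53, 0.231] pointing down, gripper open.
Joint ranges: [-178.18, 178.18], [-50.72, 133.34], [12.68, 142.11], [-81.47, 261.47], [9.98, 163.14], [-165.26, 165.26]. Speed limits (degrees/s): [136.94, 136.94, 180, 180, 180, 180].

### API

Orientations are given as a 3x3 rotation matrix whose columns are the frame's x, y, z axes.
In Python, from rig import observe, cams, ticket gives the robot as it stands.
- The arm moves only by the tool move_arm, never from a script. Its arguments are lists of equal length, an entry for each row: "jaw": the finger opening in cm, from 0 to 8.54; "dp": the shift along the tool's x, y, z in cm, a list of three; "turn": the turn, a rotation vector about the tool's x, y, z in rad, a list of three. In form: {"jaw": [jaw, ...], "dp": [[tx, ty, tz], ...], "turn": [[wx, wy, wz], ...]}. A call has 1 to 12 rows; each row shifts and turns the commanded pose from where the row before left it, along the tool's axes as they then stand; what a row does not reach is not made up. A row lasts 1/12 s, in which the tool goes at most 41.7 mm and 7.16 degrees, less where a joint would pass 70% of its speed; a pose out of reach is approached as far as the arm can. A call is refused whole if a number of a shift passes 4.17 or a number of a turn 0.125, either way. A call with a gripper value outside its range is refused whole. The fingers move at their own pace and stop on an object; "force" is the grip in N (left out, the last holds). Time passes only in rows, so rows that do not move let the fingers close. It gives the time, the measured TCP pose, the force, the opening and the grip force at its end, in the units of the state.
- observe(): the state, without advancing time (a new reading comes with each control period).
- cams.get_image(name): name is "scene" or "top" or "wrist"; returns (picture, depth): 400x640x3 uint8, red, green, blue; 400x640 float32, m along the optical axis (not along the pixel's ray), 0 where there is no reading.
- cams.calibration(name): a dict with "vertical_fov" (degrees; the focal length in pixels is half the picture's height over the tangent of half this angle, whatever the lens; pixels are square), "cx", "cy" (the principal point, pixels), "view" (4x4, takes a point from world to camera coordinates); the wrist camera has in their place "tool_from_camera" (4x4, takes a point from camera to tool coordinates, whose origin is the TCP and whose axes are the flange's). Camera axes: x right, y up, looking along -z (the intrinsics and any distortion apply to the point x, -y, -z); pixel columns grow to the right and rows downward; lengths in m; the calibration is good to about 2 mm. The wrist camera is an equidistant fisheye: a pixel r from the principal point sees the ray r / f radians off the axis. A picture is of the moment at which its call begins: read the wrist's pose just before it. calibration takes no time and is no camera call.
- ticket.close_job(): hands the job in; it is judged then, once.
Trained networks look in the newest picture that a camera, given by its name, has taken for a name from the list of things; names that differ only in an ending like _2 or _b are one class to them, and where a whole thing is asked for, a point or a joint stands for the part that bears it (a point fixed in the world has none). Each returns a list of dicts, best first, with "p" (0 to 1); they miss things now and then, are a little off and sometimes report something else, mostly with a low value. They report only what shows in the picture. A call takes as long as a camera call. They do not tell look-alikes from the thing itself.
- cams.spot_in(camera, query): "box" ([centre column, centre row, width, height] as shares, 0 to 1, of the picture: columns of its width, rows of its height, round what is visible of it).
- cams.outline_of(camera, query): "mask" (400x640 bool, what is visible of it) and "box" ([centre column, centre row, width, height] as shares, 0 to 1, of the picture: columns of its width, rows of its height, round what is visible of it).
- cams.mark_of(camera, query): "location" ([column, row] as shares, 0 to 1, of the picture: columns of its width, rows of its height: a listed point, or the origin of a listed thing).
The state is a dict: "time_s": time; "q": joint angles; "qvel": joint speeds; "joint_efforts": joint torques, N m; "position": TCP position; "tool_rot": TCP orientation; "ft_force": force on the tool from outside, world axes, zero at the start; "wrist_torque": the same for the moment, N m; "grip_width": finger opening in m; "gripper_force": force on a finger pad.
Only numpy, scipy, OpenCV 4.12 (cv2) and the standard library are available. Lean on these libraries where they do the work, as an engineer would, in place of code of your own. Each camera call takes 0.05 s, during which the arm holds its last target. There are 200 camera calls.

## Working session

There is one attempt and no reset: what is moved stays moved. The work goes in short steps, Python scripts to look and compute and a tool call to move; the robot and the scene stay as the last step left them, time stands still between calls to the robot, and variables do not carry over. Pictures are saved under pics/ and viewed, at most 12 in all, crops included, and the job is handed in when it is done.

Besides the shell and the picture viewer there is one more tool, called by a JSON object that holds its "method" and its "body". move_arm: Moves the arm, as the interface text tells. Its arguments: {"type":"object","properties":{"jaw":{"type":"array","items":{"type":"number"}},"dp":{"type":"array","items":{"type":"array","items":{"type":"number"}}},"turn":{"type":"array","items":{"type":"array","items":{"type":"number"}}},"force":{"type":"number"}},"required":["jaw","dp","turn"]}

```bash
mkdir -p pics
cat > h.py <<'E'
import numpy as np, cv2
from rig import observe, cams, ticket
def K(n):
    c=cams.calibration(n); return c, 200/np.tan(np.radians(c['vertical_fov'])/2)
def world(n,u,v,d):
    c,f=K(n); p=np.array([(u-c['cx'])/f*d,-(v-c['cy'])/f*d,-d,1.])
    return (np.linalg.inv(np.array(c['view']))@p)[:3]
def proj(n,P):
    c,f=K(n); q=np.array(c['view'])@np.append(P,1); return np.array([c['cx']+f*q[0]/-q[2], c['cy']-f*q[1]/-q[2]])
def ray_z(n,u,v,z):
    a=world(n,u,v,.1); b=world(n,u,v,1.); return a+(b-a)*(z-a[2])/(b[2]-a[2])
E
python3 - <<'E'
from h import *
for n in ['scene','top']:
    im,d=cams.get_image(n); cv2.imwrite(f'pics/{n}0.png',im[:,:,::-1]); np.save(f'pics/{n}0.npy',d)
    c=cams.calibration(n); print(n,c['vertical_fov'],np.linalg.inv(np.array(c['view']))[:3,3].round(3), {k:v for k,v in c.items() if k!='view'})
    for q in ['scraper','scraper_center','unit','lid_top','lid_handle','pointer_knob','hinge','tray','cast','flask','bowl']+['chip%d_center'%i for i in range(5)]:
        out=[]
        for r in cams.mark_of(n,q)[:4]:
            u,v=r['location'][0]*640,r['location'][1]*400
            dd=d[min(399,max(0,int(v))),min(639,max(0,int(u)))]
            out.append((round(r['p'],2),int(u),int(v),world(n,u,v,dd).round(3).tolist()))
        print(q,out)
print(observe())
E
```

```text
scene 57.07697225909432 [1.12  0.22  1.167] {'vertical_fov': 57.07697225909432, 'cx': 329.7518442223229, 'cy': 205.20739723145925}
scraper [(0.59, 434, 248, [0.487, 0.331, 0.042]), (0.58, 393, 219, [0.425, 0.168, 0.023]), (0.52, 446, 220, [0.353, 0.337, 0.03])]
scraper_center [(0.97, 431, 242, [0.484, 0.314, 0.069]), (0.84, 446, 222, [0.355, 0.34, 0.022]), (0.67, 263, 224, [0.641, -0.249, 0.005]), (0.58, 396, 217, [0.428, 0.173, 0.044])]
unit [(0.69, 320, 240, [0.661, -0.009, 0.125])]
lid_top []
lid_handle [(0.96, 336, 192, [0.396, -0.072, -0.003])]
pointer_knob [(0.63, 374, 229, [0.594, 0.137, 0.204]), (0.33, 322, 223, [0.609, -0.03, 0.133])]
hinge [(0.6, 316, 248, [0.691, -0.01, 0.121])]
tray [(0.7, 262, 221, [0.629, -0.259, 0.003]), (0.58, 327, 237, [0.645, 0.008, 0.136])]
cast [(0.72, 236, 159, [0.438, -0.489, 0.019]), (0.38, 262, 218, [0.618, -0.268, 0.003])]
flask [(0.67, 426, 316, [0.727, 0.369, 0.074])]
bowl [(0.6, 209, 194, [0.614, -0.498, 0.002])]
chip0_center [(0.41, 337, 221, [0.582, 0.013, 0.138]), (0.41, 433, 251, [0.486, 0.332, 0.02])]
chip1_center [(0.39, 329, 237, [0
[... 1667 characters left out ...]
9254e+01, -1.23372866e+01]), 'qvel': array([-0.02561994,  0.06631303, -0.03137466, -0.03317362, -0.03912501,
        0.06300966]), 'joint_efforts': array([ 1.77957218e-04, -4.48327589e+01, -2.31462693e+01, -1.67520739e-04,
        5.63251124e-04, -1.24130807e-05]), 'position': array([ 0.14552759, -0.53039615,  0.23130159]), 'tool_rot': array([[ 9.64353742e-01,  2.64616440e-01,  1.51040107e-05],
       [ 2.64616440e-01, -9.64353742e-01,  7.11736131e-06],
       [ 1.64489801e-05, -2.86688446e-06, -1.00000000e+00]]), 'ft_force': array([ 0.3819471 ,  0.06846996, -0.09983917]), 'wrist_torque': array([-0.02627049,  0.01794726, -0.02093573]), 'gripper_force': 0.0, 'grip_width': 0.08533004848090561}
```

Run:
```python
from h import *
im=cv2.imread('pics/top0.png')
a=cv2.resize(im[100:300,150:350],(600,600),interpolation=3)[:600,:]
cv2.imwrite('pics/c1.png',a)
im=cv2.imread('pics/scene0.png'); cv2.imwrite('pics/c2.png',cv2.resize(im[130:330,190:460],(800,592),interpolation=3))
d=np.load('pics/top0.npy')
v,u=np.mgrid[0:400,0:640]; c,f=K('top')
P=np.stack([(u-c['cx'])/f*d,-(v-c['cy'])/f*d,-d,np.ones_like(d)],-1)@np.linalg.inv(np.array(c['view'])).T
P=P[...,:3]; np.save('pics/P.npy',P)
def blob(x0,x1,y0,y1,z0,z1,name):
    m=(P[...,0]>x0)&(P[...,0]<x1)&(P[...,1]>y0)&(P[...,1]<y1)&(P[...,2]>z0)&(P[...,2]<z1)&(d>0)
    q=P[m]; r=cv2.minAreaRect(q[:,:2].astype(np.float32)*1000); print(name,len(q),'z',q[:,2].max().round(3),np.median(q[:,2]).round(3),r)
blob(.4,.56,.22,.42,.06,.08,'A top'); blob(.28,.4,.25,.42,.035,.07,'B'); blob(.37,.48,.1,.23,.035,.07,'C')
blob(.45,.75,-.2,.13,.11,.14,'lid'); blob(.40,.75,-.4,-.12,.035,.065,'trayrim');blob(.45,.75,.1,.2,.14,.25,'quadrant')
```

```text
A top 511 z 0.079 0.07 ((474.4774475097656, 327.79254150390625), (26.99147605895996, 150.95899963378906), 27.061540603637695)
B 254 z 0.057 0.048 ((347.0404052734375, 342.14306640625), (101.72920227050781, 18.053133010864258), 35.462486267089844)
C 235 z 0.057 0.048 ((420.1636962890625, 162.79815673828125), (17.417970657348633, 101.18982696533203), 8.439873695373535)
lid 7005 z 0.14 0.126 ((587.0538330078125, -23.1988525390625), (235.00970458984375, 292.8736572265625), 7.882584571838379)
trayrim 489 z 0.065 0.049 ((626.435302734375, -231.5649871826172), (252.09715270996094, 243.6760711669922), 7.070590972900391)
quadrant 138 z 0.219 0.2 ((606.9784545898438, 136.837646484375), (104.48974609375, 25.6351318359375), 8.020193099975586)
```

View pics/c1.png

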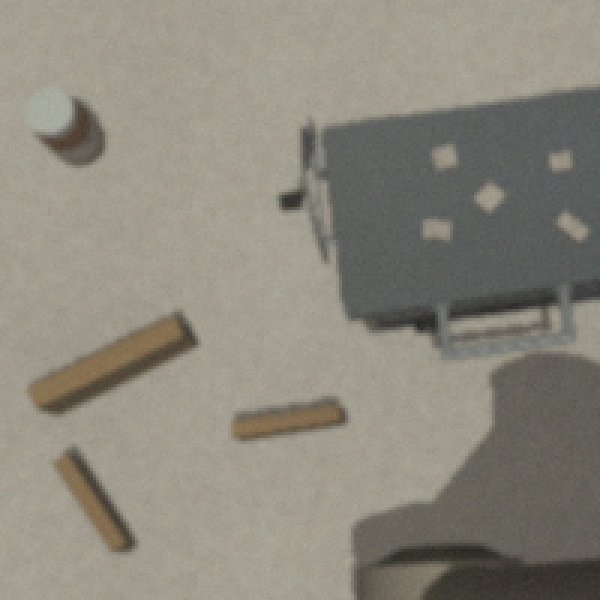

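View pics/c2.png

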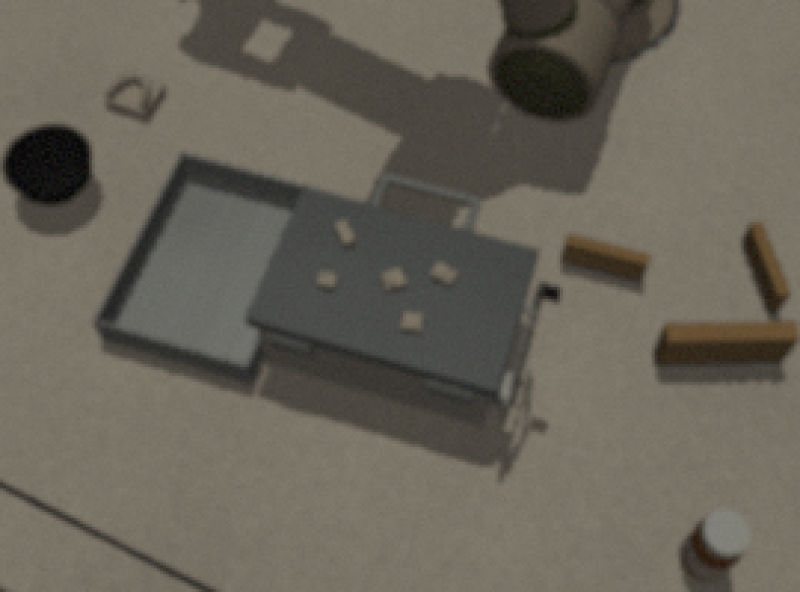

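The large block at top crop (115,365), full picture (189,222), is 150 mm long and 70 mm high. The other two, at crop (95,500) and (290,420), are only about 100 x 48 mm. So the first is the scraper. The picture also shows five chips on the lid, the handle at the front, the pointer knob at crop (290,200), and the tray to the right.

Run:
```python
from h import *
P=np.load('pics/P.npy')
m=(P[...,0]>.49)&(P[...,0]<.74)&(P[...,1]>-.2)&(P[...,1]<.14)&(abs(P[...,2]-.127)<.012)
m=cv2.morphologyEx(m.astype(np.uint8),cv2.MORPH_OPEN,np.ones((7,7)))>0
r=cv2.minAreaRect(P[m][:,:2].astype(np.float32)*1000); print('lid',r,np.median(P[m][:,2]))
im=cv2.imread('pics/top0.png')
# fit by chips
t=np.radians(7.6)
q=cams.outline_of('top','lid_top'); 
for a in q[:2]:
    mm=a['mask']; print(a['p'],mm.sum()); 
    z=np.array([ray_z('top',u,v,.125)[:2] for v,u in np.argwhere(mm)[::5]]); print(cv2.minAreaRect(z.astype(np.float32)*1000))
for n in ['pointer_knob']:
  for cam in ['top','scene']:
    D=np.load(f'pics/{cam}0.npy')
    for b in cams.spot_in(cam,n)[:2]+cams.outline_of(cam,n)[:1]:
        x=np.array(b['box'])*[640,400,640,400]; u,v=x[:2]; print(cam,round(b['p'],2),x.round(1),np.round(D[int(v)-2:int(v)+3,int(u)-3:int(u)+4],3).tolist())
c=[(296,175),(300,152),(336,175),(335,153),(309,166)]
for u,v in c: print(ray_z('top',u,v,.13).round(3))
```

```text
lid ((607.9556274414062, -26.382400512695312), (184.25540161132812, 280.20208740234375), 8.152460098266602) 0.1258483460428843
top 0.62 [305.7 175.2 121.2  87.6] [[1.2760000228881836, 1.2680000066757202, 1.2740000486373901, 1.2710000276565552, 1.2760000228881836, 1.2719999551773071, 1.2730000019073486], [1.2669999599456787, 1.2690000534057617, 1.2719999551773071, 1.2690000534057617, 1.2760000228881836, 1.2730000019073486, 1.2730000019073486], [1.2719999551773071, 1.2690000534057617, 1.274999976158142, 1.2719999551773071, 1.2730000019073486, 1.2680000066757202, 1.2710000276565552], [1.274999976158142, 1.2699999809265137, 1.2690000534057617, 1.2669999599456787, 1.2660000324249268, 1.2680000066757202, 1.2710000276565552], [1.2730000019073486, 1.2719999551773071, 1.2730000019073486, 1.2680000066757202, 1.2680000066757202, 1.2669999599456787, 1.2680000066757202]]
top 0.59 [245.8 164.2  12.6   6.7] [[1.4079999923706055, 1.4079999923706055, 1.409999966621399, 1.409000039100647, 1.406000018119812, 1.409999966621399, 1.406000018119812], [1.4040000438690186, 1.4140000343322754, 1.4049999713897
[... 649 characters left out ...]
119812, 1.4140000343322754], [1.4140000343322754, 1.4049999713897705, 1.4049999713897705, 1.4079999923706055, 1.406000018119812, 1.1970000267028809, 1.2009999752044678], [1.1920000314712524, 1.1959999799728394, 1.1950000524520874, 1.1979999542236328, 1.194000005722046, 1.1929999589920044, 1.1959999799728394], [1.1890000104904175, 1.1929999589920044, 1.1959999799728394, 1.1929999589920044, 1.190999984741211, 1.194000005722046, 1.1950000524520874], [1.1929999589920044, 1.190000057220459, 1.1970000267028809, 1.1970000267028809, 1.1929999589920044, 1.1920000314712524, 1.1920000314712524]]
[0.583 0.016 0.13 ]
[0.647 0.006 0.13 ]
[ 0.582 -0.091  0.13 ]
[ 0.643 -0.089  0.13 ]
[ 0.608 -0.019  0.13 ]
```

{"method": "move_arm", "body": {"jaw": [8.5, 8.5, 8.5, 8.5, 8.5, 8.5, 8.5, 8.5, 8.5, 8.5, 8.5, 8.5], "dp": [[0, 0, 0], [0, 0, 0], [0, 0, 0], [0, 0, 0], [0, 0, 0], [0, 0, 0], [0, 0, 0], [0, 0, 0], [0, 0, 0], [0, 0, 0], [0, 0, 0], [0, 0, 0]], "turn": [[0, 0, -0.118], [0, 0, -0.118], [0, 0, -0.118], [0, 0, -0.118], [0, 0, -0.118], [0, 0, -0.118], [0, 0, -0.118], [0, 0, -0.118], [0, 0, -0.118], [0, 0, -0.118], [0, 0, -0.118], [0, 0, -0.118]]}}

```text
time_s: 2.95
position: [0.1455, -0.5304, 0.2313]
tool_rot: [[-0.119, 0.993, -0.0], [0.993, 0.119, -0.0], [-0.0, -0.0, -1.0]]
ft_force: [-0.3, -0.1, 0.1]
grip_width: 0.085
gripper_force: 0.0
```

{"method": "move_arm", "body": {"jaw": [8.5, 8.5, 8.5, 8.5], "dp": [[0, 0, 0], [0, 0, 0], [0, 0, 0], [0, 0, 0]], "turn": [[0, 0, -0.118], [0, 0, -0.118], [0, 0, -0.118], [0, 0, 0]]}}

```text
time_s: 3.28
position: [0.1456, -0.5304, 0.2313]
tool_rot: [[-0.454, 0.891, 0.0], [0.891, 0.454, 0.0], [0.0, 0.0, -1.0]]
ft_force: [-0.5, 0.4, -0.6]
grip_width: 0.0852
gripper_force: 0.0
```

{"method": "move_arm", "body": {"jaw": [8.5, 8.5, 8.5, 8.5, 8.5, 8.5, 8.5, 8.5, 8.5, 8.5, 8.5, 8.5], "dp": [[2.56, 2.84, 0], [2.56, 2.84, 0], [2.56, 2.84, 0], [2.56, 2.84, 0], [2.56, 2.84, 0], [2.56, 2.84, 0], [2.56, 2.84, 0], [2.56, 2.84, 0], [2.56, 2.84, 0], [2.56, 2.84, 0], [2.56, 2.84, 0], [2.56, 2.84, 0]], "turn": [[0, 0, 0], [0, 0, 0], [0, 0, 0], [0, 0, 0], [0, 0, 0], [0, 0, 0], [0, 0, 0], [0, 0, 0], [0, 0, 0], [0, 0, 0], [0, 0, 0], [0, 0, 0]]}}

```text
time_s: 4.28
position: [0.3117, -0.1009, 0.2316]
tool_rot: [[-0.446, 0.895, 0.001], [0.895, 0.446, -0.001], [-0.001, 0.001, -1.0]]
ft_force: [1.2, 0.1, -0.4]
grip_width: 0.0849
gripper_force: 0.0
```

{"method": "move_arm", "body": {"jaw": [8.5, 8.5, 8.5, 8.5, 8.5, 8.5, 8.5, 8.5, 8.5, 8.5, 8.5, 8.5], "dp": [[2.56, 2.84, 0], [2.56, 2.84, 0], [2.56, 2.84, 0], [2.56, 2.84, 0], [2.56, 2.84, 0], [2.56, 2.84, 0], [2.56, 2.84, 0], [2.56, 2.84, 0], [2.56, 2.84, 0], [2.56, 2.84, 0], [2.56, 2.84, 0], [2.56, 2.84, 0]], "turn": [[0, 0, 0], [0, 0, 0], [0, 0, 0], [0, 0, 0], [0, 0, 0], [0, 0, 0], [0, 0, 0], [0, 0, 0], [0, 0, 0], [0, 0, 0], [0, 0, 0], [0, 0, 0]]}}

```text
time_s: 5.28
position: [0.4777, 0.3272, 0.2313]
tool_rot: [[-0.447, 0.895, 0.0], [0.895, 0.447, -0.0], [-0.0, 0.0, -1.0]]
ft_force: [0.6, 0.0, -0.1]
grip_width: 0.0847
gripper_force: 0.0
```

{"method": "move_arm", "body": {"jaw": [8.5, 8.5, 8.5, 8.5, 8.5, 8.5, 8.5, 8.5], "dp": [[0.1, -0.27, 3], [0, 0, 3], [0, 0, 3], [0, 0, 3], [0, 0, 3], [0, 0, 3], [0, 0, 2], [0, 0, 0]], "turn": [[0, 0, 0], [0, 0, 0], [0, 0, 0], [0, 0, 0], [0, 0, 0], [0, 0, 0], [0, 0, 0], [0, 0, 0]]}}

```text
time_s: 5.95
position: [0.4727, 0.3239, 0.0275]
tool_rot: [[-0.447, 0.895, -0.007], [0.895, 0.447, -0.003], [0.001, -0.007, -1.0]]
ft_force: [-0.2, 0.1, 0.3]
grip_width: 0.0849
gripper_force: 0.0
```

{"method": "move_arm", "body": {"jaw": [2, 2, 2, 2, 2, 2, 2, 2, 2, 2], "dp": [[0, 0, 0], [0, 0, 0], [0, 0, 0], [0, 0, 0], [0, 0, 0], [0, 0, 0], [0, 0, 0], [0, 0, 0], [0, 0, 0], [0, 0, 0]], "turn": [[0, 0, 0], [0, 0, 0], [0, 0, 0], [0, 0, 0], [0, 0, 0], [0, 0, 0], [0, 0, 0], [0, 0, 0], [0, 0, 0], [0, 0, 0]], "force": 60}}

```text
time_s: 6.78
position: [0.4751, 0.325, 0.0325]
tool_rot: [[-0.45, 0.893, 0.002], [0.893, 0.45, 0.001], [-0.0, 0.002, -1.0]]
ft_force: [-0.9, 0.1, 7.3]
grip_width: 0.0239
gripper_force: 59.9
```

{"method": "move_arm", "body": {"jaw": [2, 2, 2, 2, 2, 2, 2, 2, 2, 2], "dp": [[0, 0, -1.5], [0, 0, -3], [0, 0, -3], [0, 0, -3], [0, 0, -3.5], [0, 0, -3.5], [0, 0, -3.5], [0, 0, -3.5], [0, 0, -3], [0, 0, 0]], "turn": [[0, 0, 0], [0, 0, 0], [0, 0, 0], [0, 0, 0], [0, 0, 0], [0, 0, 0], [0, 0, 0], [0, 0, 0], [0, 0, 0], [0, 0, 0]]}}

```text
time_s: 7.62
position: [0.4757, 0.3253, 0.3128]
tool_rot: [[-0.45, 0.893, 0.01], [0.893, 0.45, 0.004], [-0.001, 0.011, -1.0]]
ft_force: [-0.3, -0.0, -1.8]
grip_width: 0.0233
gripper_force: 59.3
```

{"method": "move_arm", "body": {"jaw": [2, 2, 2, 2, 2, 2, 2, 2, 2, 2, 2, 2], "dp": [[0, 0, 0], [0, 0, 0], [0, 0, 0], [0, 0, 0], [0, 0, 0], [0, 0, 0], [0, 0, 0], [0, 0, 0], [0, 0, 0], [0, 0, 0], [0, 0, 0], [0, 0, 0]], "turn": [[0, 0, -0.113], [0, 0, -0.113], [0, 0, -0.113], [0, 0, -0.113], [0, 0, -0.113], [0, 0, -0.113], [0, 0, -0.113], [0, 0, -0.113], [0, 0, -0.113], [0, 0, -0.113], [0, 0, -0.113], [0, 0, 0]]}}

```text
time_s: 8.62
position: [0.4744, 0.3247, 0.3055]
tool_rot: [[-0.99, -0.143, -0.001], [-0.143, 0.99, -0.001], [0.001, -0.0, -1.0]]
ft_force: [-0.2, 0.3, -1.4]
grip_width: 0.0233
gripper_force: 59.1
```

{"method": "move_arm", "body": {"jaw": [2, 2, 2, 2, 2, 2, 2, 2, 2, 2, 2], "dp": [[-0.83, -2.81, 0], [-0.83, -2.81, 0], [-0.83, -2.81, 0], [-0.83, -2.81, 0], [-0.83, -2.81, 0], [-0.83, -2.81, 0], [-0.83, -2.81, 0], [-0.83, -2.81, 0], [-0.83, -2.81, 0], [-0.83, -2.81, 0], [0, 0, 0]], "turn": [[0, 0, 0], [0, 0, 0], [0, 0, 0], [0, 0, 0], [0, 0, 0], [0, 0, 0], [0, 0, 0], [0, 0, 0], [0, 0, 0], [0, 0, 0], [0, 0, 0]]}}

```text
time_s: 9.53
position: [0.5973, 0.0535, 0.3049]
tool_rot: [[-0.991, -0.13, -0.001], [-0.13, 0.991, -0.001], [0.002, -0.001, -1.0]]
ft_force: [-0.4, -0.0, -2.0]
grip_width: 0.0236
gripper_force: 59.4
```

Run:
```python
from h import *
s=observe(); print(s['position'].round(4),s['tool_rot'].round(4).tolist(),s['time_s'],s['q'].round(1),s['ft_force'])
im,d=cams.get_image('wrist'); cv2.imwrite('pics/w1.png',im[:,:,::-1])
im2,d=cams.get_image('top')
cv2.imwrite('pics/v1.png',np.vstack([cv2.resize(im[:,:,::-1],(480,300)),cv2.resize(im2[80:280,150:470,::-1],(480,300))]))
```

```text
[0.5973 0.0535 0.3049] [[-0.9915, -0.1302, -0.0014], [-0.1302, 0.9915, -0.0012], [0.0016, -0.0011, -1.0]] 9.5333 [-6.100e+00  2.500e+01  5.720e+01 -1.000e-01  9.790e+01 -1.036e+02] [-0.42373994 -0.01657768 -2.01329848]
```

View pics/v1.png

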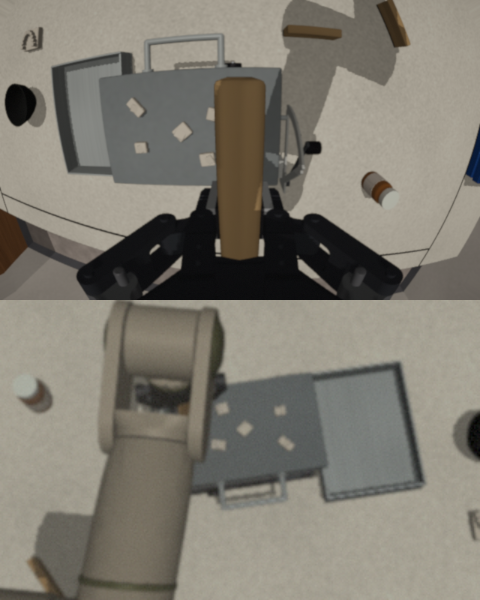

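The wrist view (upper half) shows the scraper held square at (240,170), with the chips clear to its left. The top view shows the chips undisturbed. I am lowering the scraper now.

{"method": "move_arm", "body": {"jaw": [2, 2, 2, 2, 2, 2, 2, 2, 2], "dp": [[0, 0.5, 0], [0, 0, 3.0], [0, 0, 3.0], [0, 0, 3.0], [0, 0, 3.0], [0, 0, 1.5], [0, 0, 0.6], [0, 0, 0.2], [0, 0, 0]], "turn": [[0, 0, 0], [0, 0, 0], [0, 0, 0], [0, 0, 0], [0, 0, 0], [0, 0, 0], [0, 0, 0], [0, 0, 0], [0, 0, 0]]}}

```text
time_s: 10.38
position: [0.5953, 0.0637, 0.1641]
tool_rot: [[-0.99, -0.139, 0.001], [-0.139, 0.99, 0.0], [-0.001, -0.0, -1.0]]
ft_force: [0.8, 0.1, -1.7]
grip_width: 0.0233
gripper_force: 59.5
```

{"method": "move_arm", "body": {"jaw": [2, 2, 2, 2], "dp": [[0, 0, 0.2], [0, 0, 0.1], [0, 0, 0], [0, 0, 0]], "turn": [[0, 0, 0], [0, 0, 0], [0, 0, 0], [0, 0, 0]]}}

```text
time_s: 10.72
position: [0.5953, 0.063, 0.1609]
tool_rot: [[-0.99, -0.139, 0.001], [-0.139, 0.99, -0.0], [-0.001, -0.0, -1.0]]
ft_force: [-0.2, 0.1, -1.4]
grip_width: 0.0236
gripper_force: 59.5
```

{"method": "move_arm", "body": {"jaw": [2, 2, 2], "dp": [[0, 0, 0.25], [0, 0, 0], [0, 0, 0]], "turn": [[0, 0, 0], [0, 0, 0], [0, 0, 0]]}}

```text
time_s: 10.97
position: [0.5951, 0.0629, 0.1577]
tool_rot: [[-0.99, -0.139, -0.0], [-0.139, 0.99, 0.0], [0.0, 0.0, -1.0]]
ft_force: [-0.5, -0.1, -2.4]
grip_width: 0.0235
gripper_force: 59.5
```

{"method": "move_arm", "body": {"jaw": [2, 2, 2], "dp": [[0, 0, 0.15], [0, 0, 0], [0, 0, 0]], "turn": [[0, 0, 0], [0, 0, 0], [0, 0, 0]]}}

```text
time_s: 11.22
position: [0.5952, 0.0629, 0.1572]
tool_rot: [[-0.99, -0.139, 0.001], [-0.139, 0.99, -0.0], [-0.001, -0.0, -1.0]]
ft_force: [-4.1, -0.8, 4.4]
grip_width: 0.0233
gripper_force: 60.2
```

{"method": "move_arm", "body": {"jaw": [2, 2, 2, 2, 2, 2, 2, 2, 2, 2, 2, 2], "dp": [[0, -0.5, 0], [0, -1, 0], [0, -1, 0], [0, -1, 0], [0, -1, 0], [0, -1, 0], [0, -1, 0], [0, -1, 0], [0, -1, 0], [0, -1, 0], [0, -1, 0], [0, -1, 0]], "turn": [[0, 0, 0], [0, 0, 0], [0, 0, 0], [0, 0, 0], [0, 0, 0], [0, 0, 0], [0, 0, 0], [0, 0, 0], [0, 0, 0], [0, 0, 0], [0, 0, 0], [0, 0, 0]]}}

```text
time_s: 12.22
position: [0.6116, -0.0508, 0.1572]
tool_rot: [[-0.99, -0.139, 0.002], [-0.139, 0.99, 0.002], [-0.002, 0.001, -1.0]]
ft_force: [0.1, 5.5, 7.0]
grip_width: 0.0235
gripper_force: 60.5
```

{"method": "move_arm", "body": {"jaw": [2, 2, 2, 2, 2, 2, 2, 2, 2, 2, 2, 2], "dp": [[0, -1, 0], [0, -1, 0], [0, -1, 0], [0, -1, 0], [0, -1, 0], [0, -1, 0], [0, -1, 0], [0, -1, 0], [0, -1, 0], [0, -1, 0], [0, -1, 0], [0, -0.7, 0]], "turn": [[0, 0, 0], [0, 0, 0], [0, 0, 0], [0, 0, 0], [0, 0, 0], [0, 0, 0], [0, 0, 0], [0, 0, 0], [0, 0, 0], [0, 0, 0], [0, 0, 0], [0, 0, 0]]}}

```text
time_s: 13.22
position: [0.6278, -0.1671, 0.1572]
tool_rot: [[-0.99, -0.139, 0.002], [-0.139, 0.99, 0.001], [-0.002, 0.001, -1.0]]
ft_force: [0.2, 4.1, 7.5]
grip_width: 0.0235
gripper_force: 60.5
```

Run:
```python
from h import *
s=observe(); print(s['position'].round(4),s['time_s'],s['ft_force'])
im,d=cams.get_image('scene')
cv2.imwrite('pics/v2.png',cv2.resize(im[140:300,200:400,::-1],(750,600),interpolation=3))
```

```text
[ 0.6278 -0.1671  0.1572] 13.2167 [0.16540829 4.0889003  7.48778592]
```

View pics/v2.png

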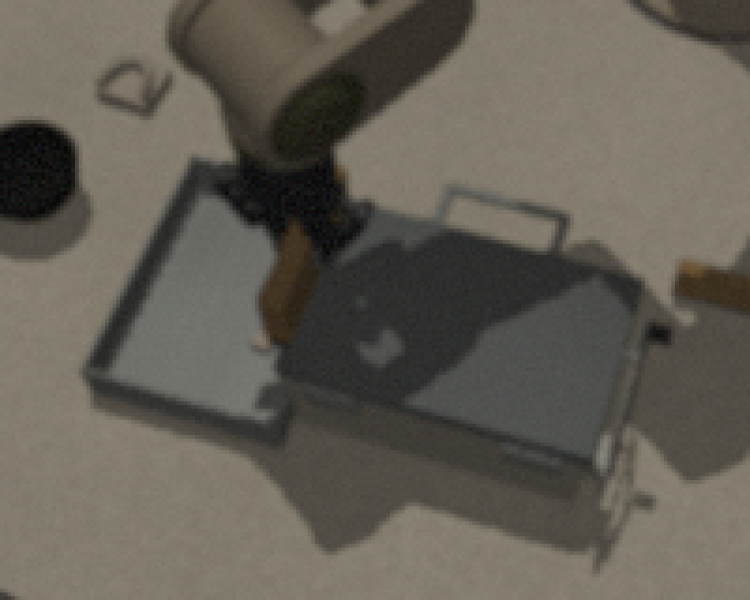

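Chip visible at (262,340) just past the lid edge in front of the scraper; the pale patch at (380,348) is light falling through the gripper's shadow. I'll push a little farther, then lift.

{"method": "move_arm", "body": {"jaw": [2, 2, 2, 2, 2, 2, 2, 2, 2, 2, 2, 2], "dp": [[0, -0.5, -0.1], [0, -0.5, 0], [0, -0.3, 0], [0, 0, 0], [0, 0, -1], [0, 0, -3], [0, 0, -3], [0, 0, -3], [0, 0, -3], [0, 0, -3], [0, 0, 0], [0, 0, 0]], "turn": [[0, 0, 0], [0, 0, 0], [0, 0, 0], [0, 0, 0], [0, 0, 0], [0, 0, 0], [0, 0, 0], [0, 0, 0], [0, 0, 0], [0, 0, 0], [0, 0, 0], [0, 0, 0]]}}

```text
time_s: 14.27
position: [0.6293, -0.1795, 0.3194]
tool_rot: [[-0.99, -0.139, 0.003], [-0.139, 0.99, -0.002], [-0.003, -0.002, -1.0]]
ft_force: [0.1, 0.1, -2.4]
grip_width: 0.0232
gripper_force: 59.6
```

Run:
```python
from h import *
s=observe(); print(s['position'].round(4),s['tool_rot'].round(3).tolist(),s['time_s'],s['ft_force'])
im,d=cams.get_image('scene'); im2,_=cams.get_image('wrist')
cv2.imwrite('pics/v3.png',np.vstack([cv2.resize(im[150:290,200:390,::-1],(500,368),interpolation=3)[:300],cv2.resize(im2[:,:,::-1],(500,300))]))
for n in ['scene','wrist']:
  for i in range(5): print(n,i,[(round(r['p'],2),(np.array(r['location'])*[640,400]).round().tolist()) for r in cams.mark_of(n,f'chip{i}_center')[:2]])
```

```text
[ 0.6293 -0.1795  0.3194] [[-0.99, -0.139, 0.003], [-0.139, 0.99, -0.002], [-0.003, -0.002, -1.0]] 14.2667 [ 0.11801989  0.06616721 -2.38593925]
scene 0 [(0.57, [323.0, 241.0])]
scene 1 [(0.52, [267.0, 236.0]), (0.52, [321.0, 225.0])]
scene 2 []
scene 3 [(0.4, [269.0, 229.0])]
scene 4 []
wrist 0 []
wrist 1 []
wrist 2 []
wrist 3 []
wrist 4 []
```

View pics/v3.png

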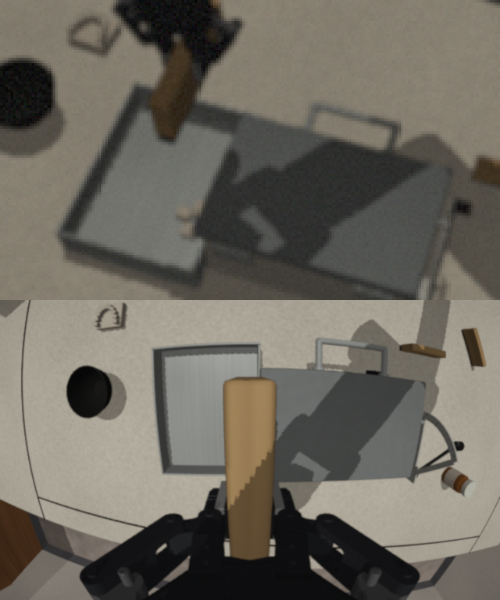

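Upper picture: lid is clear, two chips in the tray at (185,215) and (187,232). The rest are hidden near the wall and I'll check them from above. Carrying the scraper back to the left.

{"method": "move_arm", "body": {"jaw": [2, 2, 2, 2, 2, 2, 2, 2, 2, 2, 2, 2], "dp": [[0.51, 3.5, 0], [0.51, 3.5, 0], [0.51, 3.5, 0], [0.51, 3.5, 0], [0.51, 3.5, 0], [0.51, 3.5, 0], [0.51, 3.5, 0], [0.51, 3.5, 0], [0.51, 3.5, 0], [0.51, 3.5, 0], [0.51, 3.5, 0], [0.51, 3.5, 0]], "turn": [[0, 0, 0], [0, 0, 0], [0, 0, 0], [0, 0, 0], [0, 0, 0], [0, 0, 0], [0, 0, 0], [0, 0, 0], [0, 0, 0], [0, 0, 0], [0, 0, 0], [0, 0, 0]]}}

```text
time_s: 15.87
position: [0.5095, 0.2293, 0.3176]
tool_rot: [[-0.99, -0.139, 0.0], [-0.139, 0.99, 0.0], [-0.0, 0.0, -1.0]]
ft_force: [0.9, 0.8, -0.9]
grip_width: 0.0235
gripper_force: 59.5
```

{"method": "move_arm", "body": {"jaw": [2, 2, 2, 2], "dp": [[0.51, 3.5, 0], [0.51, 3.5, 0], [0.51, 3.5, 0], [0, 0, 0]], "turn": [[0, 0, 0], [0, 0, 0], [0, 0, 0], [0, 0, 0]]}}

```text
time_s: 16.2
position: [0.4782, 0.3345, 0.3172]
tool_rot: [[-0.99, -0.144, -0.001], [-0.144, 0.99, 0.002], [0.0, 0.002, -1.0]]
ft_force: [0.1, -0.1, -2.1]
grip_width: 0.0237
gripper_force: 59.8
```

Run:
```python
from h import *
s=observe(); print(s['position'].round(4),s['tool_rot'].round(3).tolist(),s['time_s'])
im,d=cams.get_image('top'); im2,_=cams.get_image('scene')
cv2.imwrite('pics/v4.png',np.hstack([cv2.resize(im[110:230,335:435,::-1],(500,600),interpolation=3),cv2.resize(im2[170:290,240:300,::-1],(300,600),interpolation=3)]))
```

```text
[0.4782 0.3345 0.3172] [[-0.99, -0.144, -0.001], [-0.144, 0.99, 0.002], [0.0, 0.002, -1.0]] 16.2
```

View pics/v4.png

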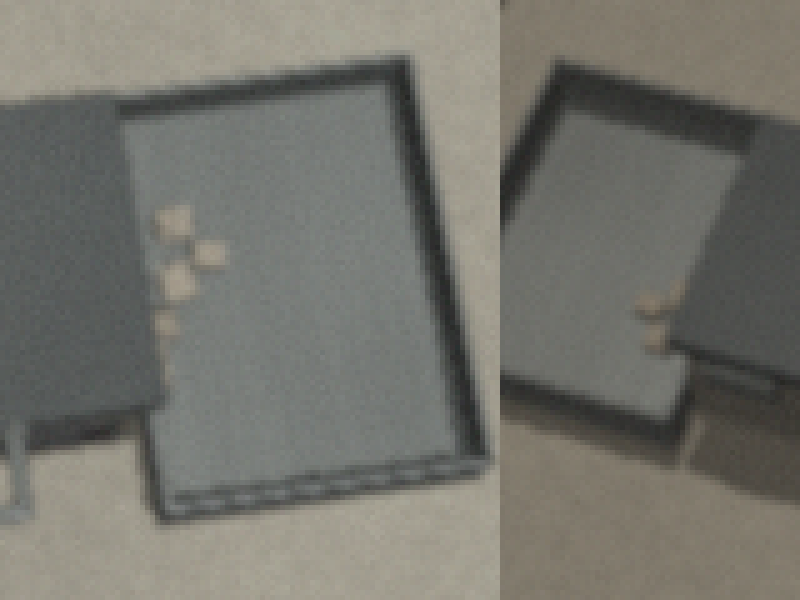

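All five chips lie in the tray: (175,220), (210,255), (178,280), (165,322) and a sliver at (167,375). Setting the scraper down.

{"method": "move_arm", "body": {"jaw": [2, 2, 2, 2, 2, 2, 2, 2, 2, 2, 2, 2], "dp": [[0, 0, 3], [0, 0, 3.5], [0, 0, 3.5], [0, 0, 3.5], [0, 0, 3.5], [0, 0, 3.5], [0, 0, 3.5], [0, 0, 2.5], [0, 0, 1], [0, 0, 0.3], [0, 0, 0.2], [0, 0, 0.1]], "turn": [[0, 0, 0], [0, 0, 0], [0, 0, 0], [0, 0, 0], [0, 0, 0], [0, 0, 0], [0, 0, 0], [0, 0, 0], [0, 0, 0], [0, 0, 0], [0, 0, 0], [0, 0, 0]]}}

```text
time_s: 17.3
position: [0.4816, 0.3297, 0.0378]
tool_rot: [[-0.99, -0.138, 0.003], [-0.138, 0.99, 0.001], [-0.003, 0.001, -1.0]]
ft_force: [-1.1, 0.2, -1.3]
grip_width: 0.0231
gripper_force: 59.7
```

{"method": "move_arm", "body": {"jaw": [2, 2], "dp": [[0, 0, 0.1], [0, 0, 0]], "turn": [[0, 0, 0], [0, 0, 0]]}}

```text
time_s: 17.47
position: [0.4811, 0.3298, 0.0365]
tool_rot: [[-0.99, -0.139, 0.002], [-0.139, 0.99, 0.001], [-0.002, 0.001, -1.0]]
ft_force: [-0.6, -0.8, -1.7]
grip_width: 0.0234
gripper_force: 59.7
```

{"method": "move_arm", "body": {"jaw": [2, 2, 2], "dp": [[0, 0, 0.35], [0, 0, 0.1], [0, 0, 0]], "turn": [[0, 0, 0], [0, 0, 0], [0, 0, 0]]}}

```text
time_s: 17.72
position: [0.4812, 0.3299, 0.0325]
tool_rot: [[-0.99, -0.139, 0.002], [-0.139, 0.99, 0.001], [-0.003, 0.001, -1.0]]
ft_force: [-2.1, -1.8, 9.6]
grip_width: 0.0233
gripper_force: 61.3
```

{"method": "move_arm", "body": {"jaw": [8, 8, 8, 8, 8, 8], "dp": [[0, 0, 0], [0, 0, 0], [0, 0, 0], [0, 0, 0], [0, 0, 0], [0, 0, 0]], "turn": [[0, 0, 0], [0, 0, 0], [0, 0, 0], [0, 0, 0], [0, 0, 0], [0, 0, 0]]}}

```text
time_s: 18.22
position: [0.4805, 0.3296, 0.0307]
tool_rot: [[-0.99, -0.139, -0.0], [-0.139, 0.99, -0.0], [0.0, -0.0, -1.0]]
ft_force: [0.5, -0.1, 0.1]
grip_width: 0.0798
gripper_force: 0.0
```

{"method": "move_arm", "body": {"jaw": [8, 8, 8, 8, 8, 8, 8, 8, 8, 8], "dp": [[0, 0, -1], [0, 0, -2], [0, 0, -3], [0, 0, -3], [0, 0, -3], [0, 0, -3], [0, 0, -3], [0, 0, -3], [0, 0, -3], [0, 0, 0]], "turn": [[0, 0, 0], [0, 0, 0], [0, 0, 0], [0, 0, 0], [0, 0, 0], [0, 0, 0], [0, 0, 0], [0, 0, 0], [0, 0, 0], [0, 0, 0]]}}

```text
time_s: 19.05
position: [0.4817, 0.3302, 0.2779]
tool_rot: [[-0.99, -0.139, 0.01], [-0.139, 0.99, 0.004], [-0.011, 0.003, -1.0]]
ft_force: [1.1, 1.1, 0.8]
grip_width: 0.08
gripper_force: 0.0
```

{"method": "move_arm", "body": {"jaw": [3.4, 3.4, 3.4, 3.4, 3.4, 3.4, 3.4, 3.4, 3.4, 3.4, 3.4, 3.4], "dp": [[0, 0, 0], [0, 0, 0], [0, 0, 0], [0, 0, 0], [0, 0, 0], [0, 0, 0], [0, 0, 0], [0, 0, 0], [0, 0, 0], [0, 0, 0], [0, 0, 0], [0, 0, 0]], "turn": [[0, 0, 0.121], [0, 0, 0.121], [0, 0, 0.121], [0, 0, 0.121], [0, 0, 0.121], [0, 0, 0.121], [0, 0, 0.121], [0, 0, 0.121], [0, 0, 0.121], [0, 0, 0.121], [0, 0, 0.121], [0, 0, 0.121]]}}

```text
time_s: 20.05
position: [0.4803, 0.3295, 0.2711]
tool_rot: [[-0.249, 0.968, -0.0], [0.968, 0.249, -0.0], [-0.0, -0.0, -1.0]]
ft_force: [0.2, -0.3, -0.0]
grip_width: 0.0338
gripper_force: 0.0
```

{"method": "move_arm", "body": {"jaw": [3.4, 3.4, 3.4], "dp": [[0, 0, 0], [0, 0, 0], [0, 0, 0]], "turn": [[0, 0, 0.121], [0, 0, 0], [0, 0, 0]]}}

```text
time_s: 20.3
position: [0.4804, 0.3296, 0.271]
tool_rot: [[-0.14, 0.99, -0.0], [0.99, 0.14, -0.0], [-0.0, -0.0, -1.0]]
ft_force: [-0.5, -0.2, -1.1]
grip_width: 0.0342
gripper_force: 0.0
```

Run:
```python
from h import *
s=observe(); print(s['position'].round(4),s['tool_rot'].round(4).tolist(),s['time_s'],s['q'].round(1))
im,d=cams.get_image('scene'); im2,D=cams.get_image('top')
cv2.imwrite('pics/v5.png',cv2.resize(np.hstack([im[130:330,300:460,::-1],im2[110:310,150:310,::-1]]),(800,500),interpolation=3))
# handle bar in top picture
c,f=K('top')
v,u=np.mgrid[0:400,0:640]
P=(np.stack([(u-c['cx'])/f*D,-(v-c['cy'])/f*D,-D,np.ones_like(D)],-1)@np.linalg.inv(np.array(c['view'])).T)[...,:3]
t=np.radians(7.9); X=np.array([np.cos(t),np.sin(t)]); Y=np.array([-X[1],X[0]]); L=P[...,:2]-[.608,-.0264]
xl,yl=L@X,L@Y; h=P[...,2]
m=(abs(yl)<.045)&(xl>-.17)&(xl<-.105)&(abs(h-.118)<.02); print('bar',m.sum(),xl[m].mean(),h[m].mean(),np.median(h[m]))
m=(yl>.148)&(yl<.19)&(abs(xl)<.2)&(h>.1)&(h<.23); q=np.c_[xl[m],yl[m],h[m]]
print('quad/knob',m.sum(),q[q[:,1]>.166].round(3).tolist())
m=(abs(h-.126)<.008)&(abs(xl)<.15)&(abs(yl)<.1); print('lid x range',np.percentile(xl[m],[.5,99.5])); 
m=(abs(h-.126)<.008)&(abs(xl)<.07)&(abs(yl)<.2);print('lid y range',np.percentile(yl[m],[.5,99.5]),h[m].mean())
```

```text
[0.4804 0.3296 0.271 ] [[-0.1402, 0.9901, -0.0], [0.9901, 0.1402, -0.0], [-0.0, -0.0, -1.0]] 20.3 [22.8 23.8 64.5 -0.  91.6 14.8]
bar 123 -0.1330683753006929 0.11939092446389307 0.11945380278179618
quad/knob 235 [[0.009, 0.172, 0.209], [0.01, 0.17, 0.205], [0.009, 0.168, 0.205], [0.007, 0.173, 0.207], [0.006, 0.17, 0.209], [0.006, 0.168, 0.208], [0.004, 0.173, 0.207], [0.005, 0.171, 0.203], [0.003, 0.168, 0.21], [0.003, 0.174, 0.203], [0.001, 0.171, 0.207], [0.001, 0.169, 0.206], [0.001, 0.166, 0.206], [-0.0, 0.174, 0.204], [-0.002, 0.171, 0.21], [-0.001, 0.169, 0.203], [-0.001, 0.167, 0.204], [-0.002, 0.175, 0.202], [-0.004, 0.171, 0.209], [-0.002, 0.17, 0.198], [-0.004, 0.167, 0.204]]
lid x range [-0.13533647  0.09060627]
lid y range [-0.13815283  0.15017194] 0.12578553953727628
```

View pics/v5.png

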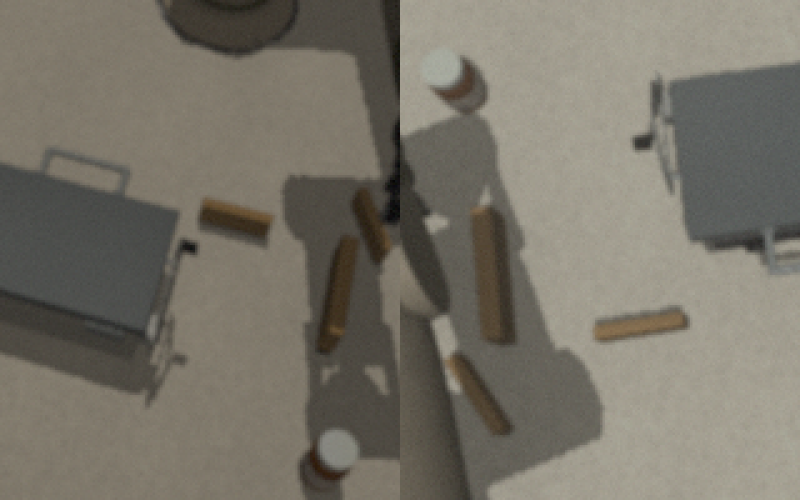

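The scraper stands free: left panel (340,290), right panel (493,280). It is well clear of unit and tray, and the pointer works out at about 0.785 rad. Going to the handle.

{"method": "move_arm", "body": {"jaw": [2.8, 2.8, 2.8, 2.8, 2.8, 2.8, 2.8, 2.8, 2.8, 2.8, 2.8, 2.8], "dp": [[-3.36, -0.965, 0], [-3.36, -0.965, 0], [-3.36, -0.965, 0], [-3.36, -0.965, 0], [-3.36, -0.965, 0], [-3.36, -0.965, 0], [-3.36, -0.965, 0], [-3.36, -0.965, 0], [-3.36, -0.965, 0], [-3.36, -0.965, 0], [-3.36, -0.965, 0], [0, 0, 0]], "turn": [[0, 0, 0], [0, 0, 0], [0, 0, 0], [0, 0, 0], [0, 0, 0], [0, 0, 0], [0, 0, 0], [0, 0, 0], [0, 0, 0], [0, 0, 0], [0, 0, 0], [0, 0, 0]]}}

```text
time_s: 21.4
position: [0.4254, -0.0556, 0.2709]
tool_rot: [[-0.134, 0.991, 0.0], [0.991, 0.134, -0.002], [-0.002, -0.0, -1.0]]
ft_force: [0.6, -0.3, -0.2]
grip_width: 0.0284
gripper_force: 0.0
```

{"method": "move_arm", "body": {"jaw": [2.8, 2.8, 2.8, 2.8, 2.8, 2.8, 2.8], "dp": [[0, 0, 0], [0, 0, 0], [0, 0, 0], [0, 0, 0], [0, 0, 0], [0, 0, 0], [0, 0, 0]], "turn": [[-0.12, 0, 0], [-0.12, 0, 0], [-0.12, 0, 0], [-0.12, 0, 0], [-0.12, 0, 0], [0, 0, 0], [0, 0, 0]]}}

```text
time_s: 21.98
position: [0.4252, -0.0512, 0.2709]
tool_rot: [[-0.136, 0.819, 0.558], [0.991, 0.112, 0.076], [-0.0, 0.563, -0.827]]
ft_force: [0.0, -0.4, -0.3]
grip_width: 0.028
gripper_force: 0.0
```

```bash
cat >> h.py <<'E'
T=np.radians(7.9); X=np.array([np.cos(T),np.sin(T),0]); Y=np.array([-X[1],X[0],0]); C=np.array([.608,-.0264,0])
def lidpt(xl,yl,z): return C+xl*X+yl*Y+np.array([0,0,z])
def to(target):
    s=observe(); d=s['tool_rot'].T@(target-s['position']); print('time',round(s['time_s'],2),'q',s['q'].round(1),'pos',s['position'].round(4),'dp cm',(d*100).round(2)); return d
E
python3 - <<'E'
from h import *
s=observe(); R=s['tool_rot']; print(R.round(3).tolist())
zt=R[:,2]; bar=lidpt(-.1345,0,.115)
to(bar+.015*zt-.10*zt); to(bar+.015*zt)
im,d=cams.get_image('wrist'); cv2.imwrite('pics/v6.png',im[:,:,::-1])
E
```

```text
[[-0.136, 0.819, 0.558], [0.991, 0.112, 0.076], [-0.0, 0.563, -0.827]]
time 21.98 q [-38.   -5.6 108.9  29.4  55.1 -58.3] pos [ 0.4252 -0.0512  0.2709] dp cm [-0.05 -4.64  7.2 ]
time 21.98 q [-38.   -5.6 108.9  29.4  55.1 -58.3] pos [ 0.4252 -0.0512  0.2709] dp cm [-0.05 -4.64 17.2 ]
```

View pics/v6.png

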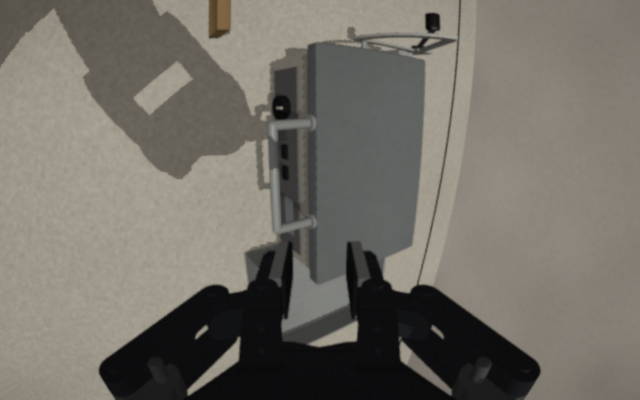

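Run:
```python
from h import *
s=observe(); c,f=K('wrist'); M=np.linalg.inv(np.array(c['tool_from_camera']))
for yl in (-.055,0,.055):
    p=s['tool_rot'].T@(lidpt(-.1345,yl,.115)-s['position']); q=M@np.append(p,1); x,y,z=q[0],-q[1],-q[2]
    r=np.hypot(x,y); a=np.arctan2(r,z)*f/r; print(c['cx']+a*x,c['cy']+a*y)
```

```text
274.2326785009937 229.2638312453276
271.6490582091599 179.42699264411985
269.74652216827315 124.89148298522056
```

{"method": "move_arm", "body": {"jaw": [2.8, 2.8, 2.8, 2.8], "dp": [[0, -2.3, 1.0], [0, -2.3, 2.0], [0, 0, 2.0], [0, 0, 0]], "turn": [[0, 0, 0], [0, 0, 0], [0, 0, 0], [0, 0, 0]]}}

```text
time_s: 22.37
position: [0.4169, -0.0519, 0.2016]
tool_rot: [[-0.139, 0.82, 0.555], [0.99, 0.113, 0.08], [0.003, 0.561, -0.828]]
ft_force: [0.3, -0.0, 0.0]
grip_width: 0.0282
gripper_force: 0.0
```

Run:
```python
from h import *
s=observe(); zt=s['tool_rot'][:,2]; to(lidpt(-.133,0,.115)+.015*zt)
```

```text
time 22.37 q [-39.3  -0.7 118.   36.4  44.3 -69.6] pos [ 0.4169 -0.0519  0.2016] dp cm [-0.13  0.09 12.03]
```

{"method": "move_arm", "body": {"jaw": [2.8, 2.8, 2.8, 2.8, 2.8, 2.8, 2.8], "dp": [[0, 0.1, 2.0], [0, 0, 2.5], [0, 0, 2.5], [0, 0, 2], [0, 0, 2], [0, 0, 1], [0, 0, 0]], "turn": [[0, 0, 0], [0, 0, 0], [0, 0, 0], [0, 0, 0], [0, 0, 0], [0, 0, 0], [0, 0, 0]]}}

```text
time_s: 22.95
position: [0.4864, -0.0423, 0.1046]
tool_rot: [[-0.141, 0.817, 0.559], [0.99, 0.115, 0.08], [0.001, 0.565, -0.825]]
ft_force: [-0.2, -0.0, 0.7]
grip_width: 0.0283
gripper_force: 0.0
```

Run:
```python
from h import *
s=observe(); zt=s['tool_rot'][:,2]; print(s['tool_rot'].round(3).tolist(),s['ft_force']);to(lidpt(-.133,0,.115)+.015*zt)
im,d=cams.get_image('wrist'); cv2.imwrite('pics/v7.png',im[80:400,120:520,::-1])
```

```text
[[-0.141, 0.817, 0.559], [0.99, 0.115, 0.08], [0.001, 0.565, -0.825]] [-0.16253407 -0.02543736  0.70212663]
time 22.95 q [-30.1  17.4 119.1  54.8  25.4 -85. ] pos [ 0.4864 -0.0423  0.1046] dp cm [-0.09 -0.27  0.06]
```

View pics/v7.png

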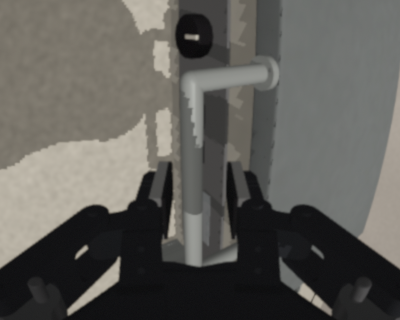

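The bar lies midway between the pads, at about (197,230) in the crop. Closing on it.

{"method": "move_arm", "body": {"jaw": [0.5, 0.5, 0.5, 0.5, 0.5], "dp": [[0, 0, 0], [0, 0, 0], [0, 0, 0], [0, 0, 0], [0, 0, 0]], "turn": [[0, 0, 0], [0, 0, 0], [0, 0, 0], [0, 0, 0], [0, 0, 0]], "force": 50}}

```text
time_s: 23.42
position: [0.4825, -0.043, 0.1049]
tool_rot: [[-0.137, 0.819, 0.557], [0.991, 0.114, 0.077], [-0.001, 0.563, -0.827]]
ft_force: [-10.7, -6.5, -5.2]
grip_width: 0.0079
gripper_force: 48.8
```

{"method": "move_arm", "body": {"jaw": [0.5, 0.5, 0.5, 0.5, 0.5], "dp": [[0, 0.63, -0.88], [0, 0.67, -0.84], [0, 0.71, -0.81], [0, 0.75, -0.77], [0, 0, 0]], "turn": [[0, 0, 0], [0, 0, 0], [0, 0, 0], [0, 0, 0], [0, 0, 0]]}}

```text
time_s: 23.83
position: [0.4864, -0.0425, 0.1489]
tool_rot: [[-0.138, 0.819, 0.557], [0.99, 0.115, 0.076], [-0.002, 0.563, -0.827]]
ft_force: [-15.3, -8.9, -3.2]
grip_width: 0.0079
gripper_force: 49.6
```

Run:
```python
from h import *
s=observe(); b=s['position']-.015*s['tool_rot'][:,2]-C; print('th xz', (b@X).round(4),b[2].round(4),np.arctan2(b[2]-.115,.0865-b@X), s['ft_force'],s['q'].round(1),s['qvel'].round(1))
```

```text
th xz -0.1311 0.1613 0.20959763774293794 [-15.29586643  -8.87440715  -3.1896992 ] [-30.   11.9 115.3  41.4  31.4 -69.8] [-0.3  1.5  1.9  3.6 -2.5 -4.6]
```

{"method": "move_arm", "body": {"jaw": [0.5, 0.5, 0.5, 0.5, 0.5, 0.5, 0.5], "dp": [[0, -0.2, -0.15], [0, 0.79, -0.74], [0, 0.82, -0.7], [0, 0.86, -0.65], [0, 0.89, -0.61], [0, 0.92, -0.57], [0, 0, 0]], "turn": [[0, 0, 0], [0, 0, 0], [0, 0, 0], [0, 0, 0], [0, 0, 0], [0, 0, 0], [0, 0, 0]]}}

```text
time_s: 24.42
position: [0.5023, -0.0403, 0.2006]
tool_rot: [[-0.138, 0.817, 0.559], [0.99, 0.114, 0.077], [-0.001, 0.565, -0.825]]
ft_force: [-4.7, -2.6, -4.8]
grip_width: 0.008
gripper_force: 50.4
```

Run:
```python
from h import *
s=observe(); b=s['position']-.015*s['tool_rot'][:,2]-C; print('th xz', (b@X).round(4),b[2].round(4),np.hypot(b[2]-.115,.0865-b@X),np.arctan2(b[2]-.115,.0865-b@X), s['ft_force'],s['grip_width'],s['q'].round(1))
im,d=cams.get_image('scene'); cv2.imwrite('pics/v8.png',cv2.resize(im[150:300,230:430,::-1],(800,600),interpolation=3))
```

```text
th xz -0.1151 0.213 0.22415584255092846 0.4525599149209848 [-4.73485284 -2.61497067 -4.75735506] 0.008002679663076172 [-28.4   8.1 108.4  31.9  39.1 -57.1]
```

View pics/v8.png

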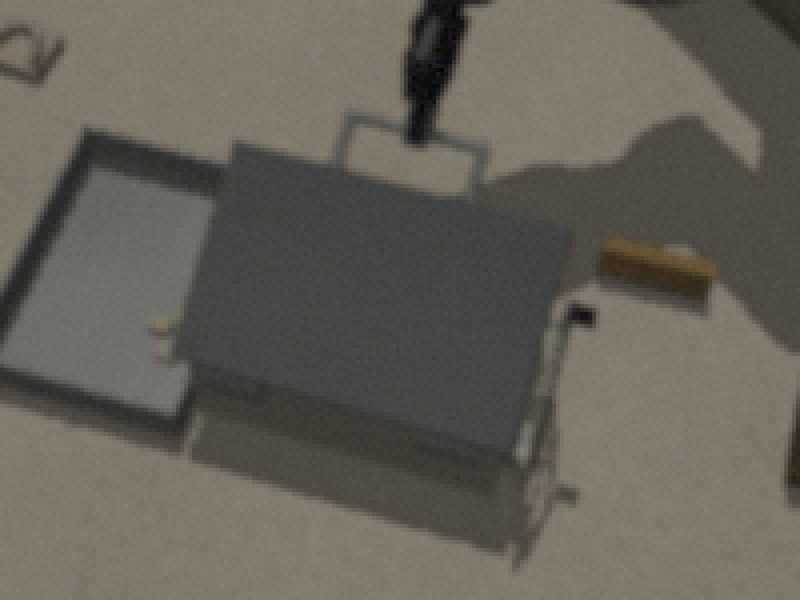

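The lid is lifting, at about 0.45 rad, held mid-bar at (415,130). Continuing.

{"method": "move_arm", "body": {"jaw": [0.5, 0.5, 0.5, 0.5, 0.5, 0.5, 0.5, 0.5, 0.5], "dp": [[0, 0.94, -0.52], [0, 0.97, -0.48], [0, 0.99, -0.43], [0, 1.01, -0.38], [0, 1.03, -0.33], [0, 1.04, -0.28], [0, 0.8, -0.18], [0, 0, 0], [0, 0, 0]], "turn": [[0, 0, 0], [0, 0, 0], [0, 0, 0], [0, 0, 0], [0, 0, 0], [0, 0, 0], [0, 0, 0], [0, 0, 0], [0, 0, 0]]}}

```text
time_s: 25.22
position: [0.5418, -0.0348, 0.2591]
tool_rot: [[-0.137, 0.818, 0.558], [0.991, 0.114, 0.077], [-0.001, 0.563, -0.826]]
ft_force: [-17.5, -3.3, 6.5]
grip_width: 0.0078
gripper_force: 52.7
```

Run:
```python
from h import *
s=observe(); b=s['position']-.015*s['tool_rot'][:,2]-C; print('th xz', (b@X).round(4),b[2].round(4),np.hypot(b[2]-.115,.0865-b@X),np.arctan2(b[2]-.115,.0865-b@X), s['ft_force'],s['grip_width'],s['q'].round(1))
# plane fit of lid in scene, and knob position
im,D=cams.get_image('scene'); c,f=K('scene')
v,u=np.mgrid[0:400,0:640]
P=(np.stack([(u-c['cx'])/f*D,-(v-c['cy'])/f*D,-D,np.ones_like(D)],-1)@np.linalg.inv(np.array(c['view'])).T)[...,:3]
L=P-C; xl,yl,h=L@X,L@Y,P[...,2]
m=(abs(yl)<.12)&(xl>-.06)&(xl<.085)&(h>.12)&(D>0)
p=np.polyfit(xl[m],h[m],1); r=abs(h[m]-np.polyval(p,xl[m]))<.008; p=np.polyfit(xl[m][r],h[m][r],1); print('lid angle',np.arctan(-p[0]),m.sum(),r.sum(), 'height above hinge plane',np.polyval(p,.085))
m=(yl>.164)&(yl<.185)&(abs(xl)<.1)&(h>.14)&(h<.23)&(D>0); print('knob',m.sum(),xl[m].mean(),yl[m].mean(),h[m].mean(),np.percentile(xl[m],[3,97]),np.percentile(h[m],[3,97]))
cv2.imwrite('pics/v9.png',np.vstack([cv2.resize(im[190:290,300:400,::-1],(600,600),interpolation=3)]))
```

```text
th xz -0.0751 0.2715 0.22500311596488476 0.7694222039736482 [-17.48861796  -3.34540115   6.5361465 ] 0.007798577499981107 [-24.8   7.7  97.3  24.2  47.8 -44.8]
lid angle 0.7600958057974242 4201 4109 height above hinge plane 0.13078016834320624
knob 18 0.0060209824202112315 0.16897612739604337 0.20426447220681446 [-0.00060934  0.01134301] [0.19663678 0.20850523]
```

View pics/v9.png

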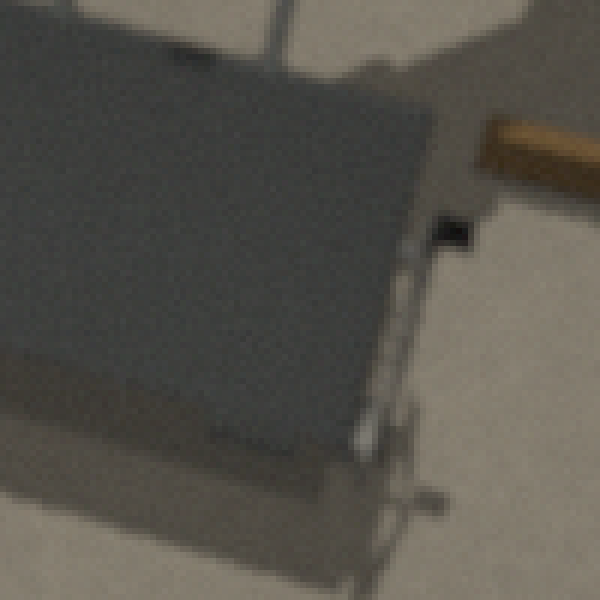

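Index pin at (410,245) is nearly level with the pointer knob at (452,232). The lid is at about 0.765 and the pointer at about 0.785, so a final nudge.

{"method": "move_arm", "body": {"jaw": [0.5, 0.5, 0.5, 0.5, 0.5, 0.5, 0.5], "dp": [[0, 0.13, -0.13], [0, 0.13, -0.13], [0, 0, 0], [0, 0, 0], [0, 0, 0], [0, 0, 0], [0, 0, 0]], "turn": [[0, 0, 0], [0, 0, 0], [0, 0, 0], [0, 0, 0], [0, 0, 0], [0, 0, 0], [0, 0, 0]]}}

```text
time_s: 25.85
position: [0.5437, -0.0345, 0.2615]
tool_rot: [[-0.137, 0.819, 0.558], [0.991, 0.112, 0.078], [0.001, 0.563, -0.826]]
ft_force: [6.5, -0.6, -15.9]
grip_width: 0.0078
gripper_force: 49.3
```

Run:
```python
from h import *
s=observe(); b=s['position']-.015*s['tool_rot'][:,2]-C; print(np.arctan2(b[2]-.115,.0865-b@X), s['ft_force'],s['gripper_force'],s['qvel'].round(2))
A={}
for n in ['scene','top']:
    im,D=cams.get_image(n); c,f=K(n); v,u=np.mgrid[0:400,0:640]
    P=(np.stack([(u-c['cx'])/f*D,-(v-c['cy'])/f*D,-D,np.ones_like(D)],-1)@np.linalg.inv(np.array(c['view'])).T)[...,:3]
    L=P-C; xl,yl,h=L@X,L@Y,P[...,2]
    m=(abs(yl)<.12)&(xl>-.06)&(xl<.085)&(h>.12)&(h<.28)&(D>0)
    if n=='top': m&=yl>.05
    for _ in range(4):
        p=np.polyfit(xl[m],h[m],1); m&=abs(h-np.polyval(p,xl))<.008
    print(n,'lid angle',np.arctan(-p[0]),m.sum())
    m=(yl>.164)&(yl<.185)&(abs(xl)<.1)&(h>.14)&(h<.23)&(D>0); print('knob',m.sum(),xl[m].mean() if m.any() else 0,h[m].mean() if m.any() else 0)
    m=(yl<-.15)&(yl>-.33)&(abs(xl)<.12)&(D>0)&(h<.04)&(h>.007); print('tray chip px',m.sum())
```

```text
0.7828046447246106 [  6.53398879  -0.60560028 -15.88732014] 49.327465295791626 [ 0.01 -0.01 -0.11 -0.07 -0.03  0.01]
scene lid angle 0.775037262486011 4092
knob 18 0.006534884130805286 0.20518627945640155
tray chip px 631
top lid angle 0.7652391944706834 910
knob 25 0.0025376339963105996 0.2055268495509162
tray chip px 1634
```

```bash
python3 -c "
from rig import ticket
print(ticket.close_job())"
```

```text
the job is handed in; nothing more can be done
None
```

I handed the job in with all five chips in the tray, the scraper standing released on the bench, and the lid held still at about 0.775 rad, against about 0.785 rad measured for the set pointer; no verdict was reported back.

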